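# Gauge a slicer's gap with a taper gauge

### The arm

A 7-joint arm with a two-finger parallel gripper is mounted at the origin on a cart in front of the work surface, level with it; the furniture and walls round the work are solid. World frame = base frame: x ahead of the robot, y to its left, z up, the work surface at z = 0. Lengths are in m, angles in rad, forces in N, time in s.
With the tool pointing down it reaches from about 0.4 to 0.85 m from the base axis. Payload 4.5 kg.
Tool frame: the origin (TCP) lies on the centre line of the jaws, within the pads' length; the fingertips stand r.tip_extent ahead of it and the grasp point (between the pads) lies 5 mm behind it (r.tip_extent is the distance from the TCP to the fingertips, in m); z points along the fingers, y is the line along which they close (so a half turn about z gives the same grasp; the last joint's range is limited). The gripper opens to 88 mm and grips with 3 to 60 N. Pads are 18 mm wide; open, the fingers measure 123 mm over their backs; the gripper's body (75 mm by 187 mm) begins 45 mm behind the grasp point.
Start: joints at [-1.252, 0.689, -0.195, 1.565, 0.157, 0.902, -0.215], TCP at [0.176, 0.6, 0.253] pointing down, gripper open.
Joint ranges: [-3.01, 3.01], [-0.46, 2.08], [-1.47, 1.51], [0.13, 2.56], [-1, 4.14], [0.04, 2.09], [-2.66, 2.66]. Speed limits (rad/s): [2.57, 2.57, 3.14, 3.14, 3.14, 3.14, 3.14].

### API

Orientations are given as a unit quaternion [w, x, y, z].
In Python, from bench import r gives the robot as it stands.
- The arm moves only by the shell command python3 drive.py [OPENING] [FORCE], which reads ROWS from standard input. ROWS is a JSON list of rows, 1 to 10 of them, each written [[dx, dy, dz], [rx, ry, rz]]: dx, dy, dz in m, then a rotation vector rx, ry, rz in rad; each row shifts and turns the commanded pose from where the row before left it, along the tool's axes as they then stand; what a row does not reach is not made up. A row lasts 1/8 s, in which the tool goes at most 0.0625 m and 0.188 rad, less where a joint would pass 70% of its speed; a pose out of reach is approached as far as the arm can. OPENING is the finger opening in m, set as the command begins (- or left out keeps the last). The fingers move at their own pace and stop on an object; FORCE is the grip in N (left out, the last holds). Time passes only in rows, so rows that do not move let the fingers close. It prints the time, the measured TCP pose, the force, the opening and the grip force at its end. Input that does not fit is refused with a message, and nothing moves.
- r.get_obs(): the state, without advancing time (a new reading comes with each control period).
- r.camera(name): name is "side" or "top" or "wrist"; returns a dict with "pixels" (384x512x3 uint8, red, green, blue), "fovy" (degrees; the focal length in pixels is half the picture's height over the tangent of half this angle, whatever the lens; pixels are square), "cx", "cy" (the principal point, pixels), "R" (3x3) and "t" (3): a world point X has camera coordinates R X + t; the wrist camera has in their place "hand_eye" (4x4, takes a point from camera to tool coordinates, whose origin is the TCP and whose axes are the flange's). Camera axes: x right, y down, z forward; pixel columns grow to the right and rows downward; lengths in m; the calibration is good to about 2 mm. The wrist camera is an equidistant fisheye: a pixel r from the principal point sees the ray r / f radians off the axis. A picture is of the moment at which its call begins: read the wrist's pose just before it. There is no depth.
- r.close_job(): hands the job in; it is judged then, once.
The state is a dict: "clock": time; "q": joint angles; "dq": joint speeds; "joint_efforts": joint torques, N m; "ee_pos": TCP position; "orientation": TCP orientation; "contact_force": force on the tool from outside, world axes, zero at the start; "wrist_torque": the same for the moment, N m; "grip_width": finger opening in m; "finger_force": force on a finger pad.
Only numpy, scipy, OpenCV 4.12 (cv2) and the standard library are available. Lean on these libraries where they do the work, as an engineer would, in place of code of your own. Each camera call takes 0.05 s, during which the arm holds its last target. There are 200 camera calls.

### The job

Lift the red guard off the slicer's two upright steel plates and set it down, right way up, on the worktop clear of the slicer, leaving the other things where they are. Then take the blue-handled taper gauge out of its stand and slide its blade straight down, flat between the two plates, until it drags snugly on both and has pushed the sprung plate back about 2 mm, never as much as 5 mm. Finish while still holding the gauge upright and still at that depth: do not let go.

Things in the scene. Friction and masses are not known exactly. Their poses are not given: they have to be found in the camera images.
- slicer: White slicer head fixed to the worktop: base 120 (x) x 200 (y) x 18 mm, a housing at each y end up to z 88 mm. Between them two upright steel plates, 60 mm wide (x), tops at z 121 mm, face each other across a gap along y, open below down to z 26 mm. Both ride on a carriage that yields along y by 6 mm either way (0.3 N/mm), so they centre themselves on the blade. Origin: underside centre, z up
- throat (a point): Fixed point of the slicer, 115 mm over its underside: upper end of the pressure plate's flat face at rest, mid-width. The gap's centre is stop_slide/2 from it along the slicer's +y. Above the throat both plates flare outwards at 45 degrees (mouth 12 mm wider than the gap) to flat flanges at z 121 mm that reach 24 mm behind the faces
- pressure_plate: Sprung upright steel plate on the -y side of the gap, with coil springs on the rods behind it; its face lies at y = 0 of its frame, which coincides with the slicer's when the plate is at rest
- stop_plate: The upright steel plate on the +y side of the gap (side with the black dial), locked in place by the dial; its face lies at y = 0 of its frame
- stop_slide (a joint): Width of the gap in m with the pressure plate at rest: 0.005 to 0.009, differs at each start; locked, the gauge does not move it
- pressure_slide (a joint): How far the pressure plate has been pushed back from rest, in m (0 at rest, 0.012 at its stop). It starts to yield at 1.5 N and then takes 1.2 N/mm. 1 mm more depth of the gauge pushes it back 0.13 mm more. At 2 mm the gauge drags with roughly 3 to 5 N upwards on the way down
- guard: Red guard cap lying on the plates' flanges over the gap (origin 109 mm over the slicer's): top 76 (x) x 56 (y) x 5 mm at z 12 to 17, a 12 mm skirt at each x end (its feet on the worktop), and a black grip bar 44 (x) x 16 (y) mm at z 17 to 48 mm, to be gripped across y. Its axes are the slicer's. Origin: centre of the skirts' lower edge, z up. About 0.09 kg
- gauge: Taper gauge, point down in its stand: blue handle 38 (x) x 18 (y) x 45 mm (z 0 to 45), to be gripped across y; below it a steel blade 22 mm wide (x), 95 mm long, its thickness (y) growing evenly and symmetrically from 2 mm at the tip to 14.3 mm under the handle; both faces alike. Origin: centre of the handle's underside, z up. About 0.09 kg
- gauge_tip (a point): Lower end of the gauge's blade, 95 mm under the gauge's origin
- stand: Fixed wooden gauge stand: base 85 x 80 x 12 mm and two uprights 10 (x) x 36 (y) mm, 28 mm apart along x, up to z 113 mm; the gauge's handle rests with its ends on them, its blade hanging between them. Lift it straight up, by 110 mm or more. Origin: underside centre
- tomato: Tomato, a loose bystander on the worktop. Origin: centre of its underside
- lemon: Lemon, a loose bystander on the worktop. Origin: centre of its underside
- garlic: Garlic bulb, a loose bystander on the worktop. Origin: centre of its underside
- spice_4: Spice jar with a red cap, 45 mm across and 101 mm tall, a loose bystander on the worktop. Origin: centre of its underside
- tin_tuna: Flat round tin, 86 mm across and 40 mm tall, a loose bystander on the worktop. Origin: centre of its underside

How it is judged:
On the way, in this order (a step that is already met when the one before it is completed fails the run):
1. the guard stands right way up on the worktop clear of the slicer, let go (height (world z) of guard below 0.006 m and angle between guard's own z axis and vertical below 0.1 rad and horizontal distance between guard and slicer above 0.095 m and linear speed of guard below 0.02 m/s and contact force between the fingers and guard below 0.05 N), for 0.2 s.
2. the gauge is lifted clear of its stand in the gripper (z of gauge_tip in the frame of stand above 0.115 m and contact force between the fingers and gauge above 1 N), for 0.1 s.
At the end, for the whole second after the job is handed in: Guard upright and released on the worktop, over 95 mm from the slicer's centre. Gauge upright (0.1 rad), flat to the plates (0.15 rad), within 18 mm of mid-width, tip 20 mm or more below the throat, over 0.5 N on each plate, sprung plate pushed back 1.0 to 3.5 mm; still, held by the fingers alone (all of step 1 and value of joint pressure_slide between 0.001 and 0.0035 m and contact force between gauge and pressure_plate above 0.5 N and contact force between gauge and stop_plate above 0.5 N and contact force between the fingers and gauge above 2 N and contact force between the fingers and slicer below 0.5 N and contact force between gauge and stand below 0.1 N and z of gauge_tip in the frame of slicer below 0.095 m and x of gauge_tip in the frame of slicer between -0.018 and 0.018 m and angle between gauge's own z axis and vertical below 0.1 rad and angle between the y axis of gauge and the y axis of slicer, either way round below 0.15 rad and linear speed of gauge below 0.01 m/s); the arm keeps its last pose, push and grip.
It fails at once if the sprung plate is pushed back 5 mm or more (value of joint pressure_slide above 0.005 m).
It fails at once if a bystander (tomato, lemon, garlic, spice jar, flat tin) is moved by over 30 mm (distance of any of tomato, lemon, garlic, spice_4, tin_tuna from where it was at the start of the episode above 0.03 m).
It also fails if it takes over 51 s, if anything falls off the work surface, if the arm or the gripper's body presses on something with over 40 N, if the wrist force passes 120 N, or if a joint passes its speed limit or range.

## Working session

There is one attempt and no reset: what is moved stays moved. The work goes in short steps, Python scripts to look and compute and a shell command to move; the robot and the scene stay as the last step left them, time stands still between calls to the robot, and variables do not carry over. Pictures are saved under pics/ and viewed, at most 10 in all, crops included, and the job is handed in when it is done.

```bash
ls; mkdir -p pics
python3 - <<'E'
from bench import r
import cv2,numpy as np
o=r.get_obs();print(o['clock'],o['ee_pos'],o['orientation'],o['grip_width'],r.tip_extent)
for n in ["top","side"]:
    c=r.camera(n);cv2.imwrite(f"pics/{n}0.png",cv2.resize(c["pixels"][:,:,::-1],(800,600),interpolation=cv2.INTER_CUBIC))
    print(n,c["fovy"],c["cx"],c["cy"],np.round(c["R"],4).tolist(),np.round(c["t"],4).tolist(), (-c["R"].T@c["t"]).round(3))
E
```

```text
bench.py
drive.py
pics
0.0 [0.17551273 0.59920985 0.25189452] [-4.18122800e-05  1.41885199e-01  9.89882675e-01 -9.37007253e-04] 0.08821242139109749 0.014
top 48.38377084891073 257.8682445366229 197.84120948269035 [[-0.0209, -0.9998, -0.0048], [-0.9956, 0.0213, -0.0913], [0.0914, 0.0029, -0.9958]] [0.0473, 0.5376, 1.3223] [0.415 0.032 1.366]
side 49.710070085846205 254.42743295082758 185.28569507360461 [[0.817, -0.5765, -0.0118], [-0.2842, -0.3847, -0.8782], [0.5017, 0.7209, -0.4782]] [-0.4115, 0.2587, 0.857] [-0.02  -0.755  0.632]
```

View pics/top0.png

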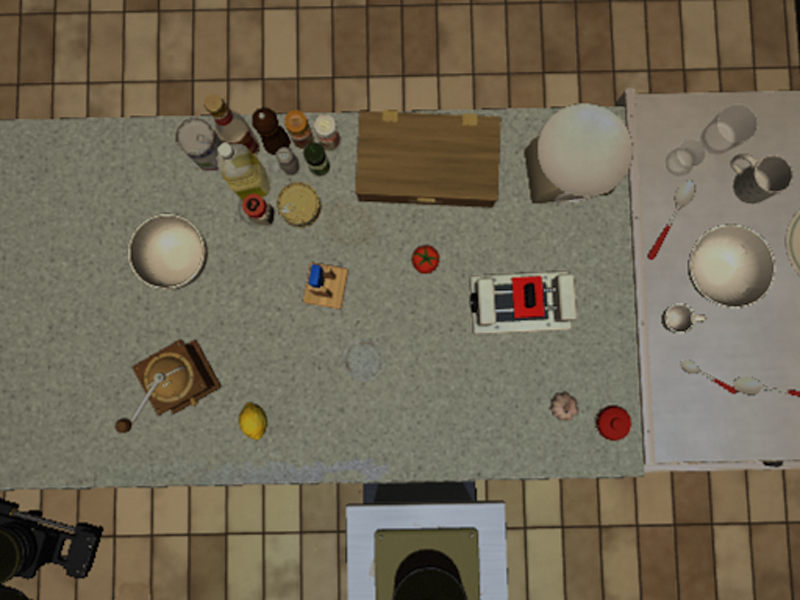

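View pics/side0.png

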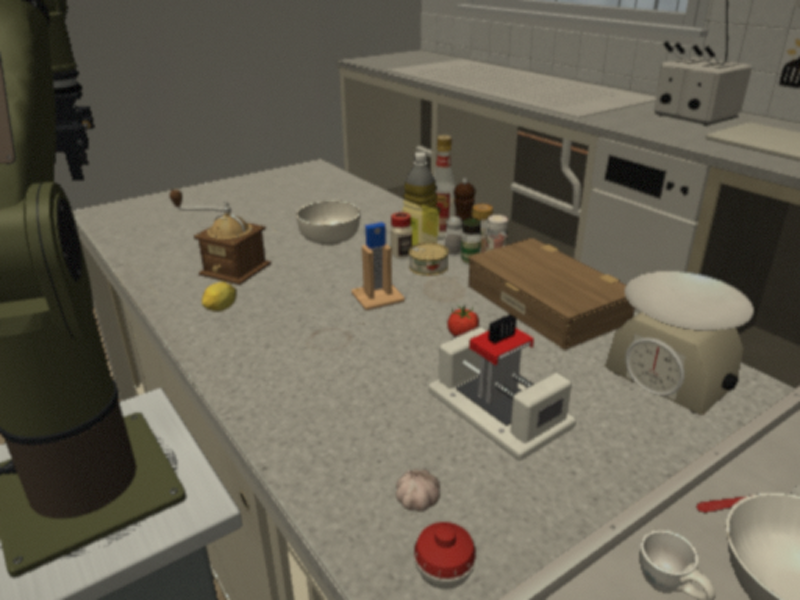

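Top: the slicer is at about (523,302), its dial on the left (+y), with the guard grip at (530,295). The stand is at (326,285) with the blue handle at (317,275). Side: the handle is at (376,235) and the guard grip at (503,328). Next I'll enlarge these regions.

```bash
cat > h.py <<'E'
from bench import r
import cv2,numpy as np
from scipy.spatial.transform import Rotation as Rn
def crop(px,x0,y0,w,h,s): return cv2.resize(px[y0:y0+h,x0:x0+w,::-1],(w*s,h*s),interpolation=cv2.INTER_CUBIC)
def ray(c,u,v):
    f=c["pixels"].shape[0]/2/np.tan(np.radians(c["fovy"]/2))
    d=c["R"].T@np.array([(u-c["cx"])/f,(v-c["cy"])/f,1]); return -c["R"].T@c["t"], d/np.linalg.norm(d)
def atz(c,u,v,z): o,d=ray(c,u,v); return o+d*(z-o[2])/d[2]
def tri(rays):
    A=sum(np.eye(3)-np.outer(d,d) for o,d in rays); b=sum((np.eye(3)-np.outer(d,d))@o for o,d in rays)
    X=np.linalg.solve(A,b); return X,[np.linalg.norm(np.cross(X-o,d)) for o,d in rays]
E
python3 - <<'E'
from h import *
t=r.camera("top")["pixels"];s=r.camera("side")["pixels"]
a=np.hstack([crop(t,296,168,80,50,5),crop(t,188,162,40,50,5),np.zeros((250,200,3),np.uint8)])
b=np.hstack([crop(s,270,195,100,100,3),crop(s,220,135,50,66,5)[:300]])
b=np.hstack([b,np.zeros((300,250,3),np.uint8)])
cv2.imwrite("pics/c1.png",np.vstack([a,b]))
E
```

```text
(no output)
```

View pics/c1.png

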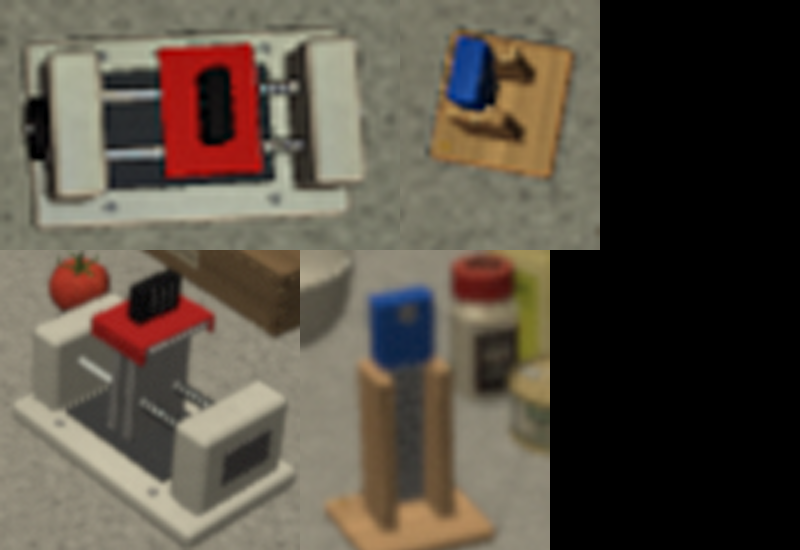

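```bash
cat > m1.py <<'E'
from h import *
t=r.camera("top");s=r.camera("side")
T=lambda x,y:(296+(x+.5)/5-.5,168+(y+.5)/5-.5)
T2=lambda x,y:(188+(x-400+.5)/5-.5,162+(y+.5)/5-.5)
S=lambda x,y:(270+(x+.5)/3-.5,195+(y-250+.5)/3-.5)
S2=lambda x,y:(220+(x-300+.5)/5-.5,135+(y-250+.5)/5-.5)
def p2(n,a,b): X,e=tri([ray(t,*a),ray(s,*b)]);print(n,X.round(4),np.round(e,4))
p2("guard -x+y",T(167,178),S(93,320));p2("guard -x-y",T(265,173),S(143,348));p2("guard +x-y",T(254,43),S(213,316))
p2("grip mid",T(215,105),S(157,278))
p2("handle -x",T2(465,105),S2(372,294))
p2("handle +x",T2(474,37),S2(432,288))
print("guard z.126");G=[atz(t,*T(*p),.126) for p in [(160,48),(254,43),(265,173),(167,178)]];print(np.round(G,4),np.mean(G,0))
print("grip z.157");G=[atz(t,*T(*p),.157) for p in [(198,68),(228,68),(236,143),(202,143)]];print(np.round(G,4),np.mean(G,0))
print("stand .012");G=[atz(t,*T2(*p),.012) for p in [(455,30),(573,48),(550,178),(432,158)]];print(np.round(G,4),np.mean(G,0))
print("handle .158");G=[atz(t,*T2(*p),.158) for p in [(457,35),(490,40),(481,108),(447,101)]];print(np.round(G,4),np.mean(G,0))
print("slicer .018");G=[atz(t,*T(*p),.018) for p in [(28,42),(38,228),(347,210)]];print(np.round(G,4),(G[0]+G[2])/2)
E
python3 m1.py
```

```text
guard -x+y [ 0.5101 -0.1721  0.1212] [0.0008 0.0008]
guard -x-y [ 0.5105 -0.2276  0.1266] [0.0004 0.0004]
guard +x-y [ 0.5863 -0.2241  0.1231] [0.0016 0.0016]
grip mid [ 0.5491 -0.1958  0.1554] [0.0013 0.0013]
handle -x [0.5726 0.1973 0.162 ] [0.0003 0.0003]
handle +x [0.612  0.1926 0.1576] [0.0006 0.0006]
guard z.126
[[ 0.5854 -0.1696  0.126 ]
 [ 0.5872 -0.2246  0.126 ]
 [ 0.5108 -0.2279  0.126 ]
 [ 0.5091 -0.1709  0.126 ]] [ 0.54815172 -0.19825243  0.126     ]
grip z.157
[[ 0.5692 -0.1857  0.157 ]
 [ 0.5689 -0.2028  0.157 ]
 [ 0.5259 -0.2057  0.157 ]
 [ 0.5263 -0.1864  0.157 ]] [ 0.54756646 -0.1951633   0.157     ]
stand .012
[[0.641  0.2238 0.012 ]
 [0.6277 0.1483 0.012 ]
 [0.5444 0.164  0.012 ]
 [0.5589 0.2391 0.012 ]] [0.59301318 0.1938001  0.012     ]
handle .158
[[0.6138 0.202  0.158 ]
 [0.6105 0.1831 0.158 ]
 [0.5714 0.1886 0.158 ]
 [0.5759 0.208  0.158 ]] [0.5928853  0.19543124 0.158     ]
slicer .018
[[ 0.6059 -0.1034  0.018 ]
 [ 0.4874 -0.1061  0.018 ]
 [ 0.4946 -0.3013  0.018 ]] [ 0.55027439 -0.20235026  0.018     ]
```

Positions agree with the known sizes: the guard top is at z≈0.124 (expected 0.126), the grip top at 0.155 (0.157) and the handle top at 0.159 (0.158). Slicer yaw is about +2° and stand yaw about −10°. I'll turn the tool, then fly to above the guard.

```bash
cat > to.py <<'E'
import sys;from h import *
o=r.get_obs();q=o["orientation"];R=Rn.from_quat([q[1],q[2],q[3],q[0]]).as_matrix()
x,y,z,yaw=map(float,sys.argv[1:5]);Y=np.array([-np.sin(yaw),np.cos(yaw),0]);Z=np.array([0,0,-1.])
W=np.c_[np.cross(Y,Z),Y,Z]
print("pos",np.round(o["ee_pos"],4),"delta tool",(R.T@(np.array([x,y,z])-o["ee_pos"])).round(4),"rotvec",Rn.from_matrix(R.T@W).as_rotvec().round(4),
 "yaw",np.arctan2(-R[0,1],R[1,1]).round(4),"tilt",np.arccos(-R[2,2]).round(4),"F",np.round(o["contact_force"],2))
E
echo '[[[0,0,0],[0,0,-0.16]],[[0,0,0],[0,0,-0.16]],[[-0.045,-0.042,0],[0,0,0]],[[-0.045,-0.042,0],[0,0,0]],[[-0.045,-0.042,0],[0,0,0]],[[-0.045,-0.042,0],[0,0,0]],[[-0.045,-0.042,0],[0,0,0]],[[-0.045,-0.042,0],[0,0,0]]]' | python3 drive.py 0.088 && echo '[[[-0.0076,-0.0556,0],[0,0,0]],[[-0.0076,-0.0556,0],[0,0,0]],[[-0.0076,-0.0556,0],[0,0,0]],[[-0.0076,-0.0556,0],[0,0,0]],[[-0.0076,-0.0556,0],[0,0,0]],[[-0.0076,-0.0556,0],[0,0,0]],[[-0.0076,-0.0556,0],[0,0,0]],[[-0.0076,-0.0556,0],[0,0,0]],[[-0.0076,-0.0556,0],[0,0,0]],[[-0.0076,-0.0556,0],[0,0,0]]]' | python3 drive.py; python3 to.py 0.548 -0.197 0.145 0.033
```

```text
clock: 1.3
ee_pos: [0.4558, 0.3561, 0.2529]
orientation: [0.0, -0.018, 1.0, 0.0]
contact_force: [1.2, 0.7, 0.2]
grip_width: 0.0879
finger_force: 0.0
clock: 2.55
ee_pos: [0.55, -0.1973, 0.2528]
orientation: [0.0, -0.018, 1.0, 0.0]
contact_force: [1.3, -0.3, 1.0]
grip_width: 0.0882
finger_force: 0.0
pos [ 0.55   -0.1973  0.2528] delta tool [0.002  0.0004 0.1078] rotvec [0.0001 0.0004 0.0022] yaw 0.0352 tilt 0.0004 F [ 1.33 -0.33  0.96]
```

```bash
echo '[[[0.002,0,0.04],[0,0,0]],[[0,0,0.04],[0,0,0]],[[0,0,0.02],[0,0,0]],[[0,0,0.008],[0,0,0]],[[0,0,0],[0,0,0]]]' | python3 drive.py && echo '[[[0,0,0],[0,0,0]],[[0,0,0],[0,0,0]],[[0,0,0],[0,0,0]],[[0,0,0],[0,0,0]],[[0,0,0],[0,0,0]],[[0,0,0],[0,0,0]]]' | python3 drive.py 0.005 15; python3 to.py 0.52 0.02 0.22 0.033
```

```text
clock: 3.18
ee_pos: [0.548, -0.1955, 0.1447]
orientation: [-0.0, -0.018, 1.0, 0.0]
contact_force: [-0.7, 0.1, 0.2]
grip_width: 0.0877
finger_force: 0.0
clock: 3.92
ee_pos: [0.5478, -0.1955, 0.1447]
orientation: [-0.0, -0.018, 1.0, 0.0]
contact_force: [0.1, -0.2, 0.6]
grip_width: 0.0301
finger_force: 0.0
pos [ 0.5478 -0.1955  0.1447] delta tool [ 0.0202  0.2164 -0.0753] rotvec [ 0.0001 -0.      0.0021] yaw 0.0351 tilt 0.0001 F [ 0.12 -0.19  0.58]
```

```bash
echo '[[[0,0,0],[0,0,0]],[[0,0,0],[0,0,0]],[[0,0,0],[0,0,0]]]' | python3 drive.py && echo '[[[0,0,-0.01],[0,0,0]],[[0,0,-0.02],[0,0,0]],[[0,0,-0.03],[0,0,0]],[[0,0,-0.02],[0,0,0]]]' | python3 drive.py; python3 to.py 0.52 0.02 0.04 0.033
```

```text
clock: 4.3
ee_pos: [0.5478, -0.1956, 0.1447]
orientation: [-0.0, -0.018, 1.0, -0.0]
contact_force: [0.4, 0.5, -0.2]
grip_width: 0.0157
finger_force: 15.0
clock: 4.8
ee_pos: [0.5482, -0.1954, 0.2265]
orientation: [0.001, -0.018, 1.0, -0.0]
contact_force: [0.5, -0.5, -0.8]
grip_width: 0.016
finger_force: 15.0
pos [ 0.5482 -0.1954  0.2265] delta tool [0.0208 0.2163 0.1865] rotvec [-0.0002  0.0015  0.0024] yaw 0.0354 tilt 0.0015 F [ 0.51 -0.47 -0.76]
```

```bash
echo '[[[0.004,0.043,0],[0,0,0]],[[0.004,0.043,0],[0,0,0]],[[0.004,0.043,0],[0,0,0]],[[0.004,0.043,0],[0,0,0]],[[0.004,0.044,0],[0,0,0]],[[0,0,0.05],[0,0,0]],[[0,0,0.05],[0,0,0]],[[0,0,0.05],[0,0,0]],[[0,0,0.03],[0,0,0]],[[0,0,0.006],[0,0,0]]]' | python3 drive.py && echo '[[[0,0,0.002],[0,0,0]],[[0,0,0.002],[0,0,0]],[[0,0,0],[0,0,0]]]' | python3 drive.py; python3 to.py 0.52 0.02 0.0357 0.033
```

```text
clock: 6.05
ee_pos: [0.5195, 0.0199, 0.0375]
orientation: [-0.001, -0.018, 1.0, -0.0]
contact_force: [-0.8, 0.7, -1.2]
grip_width: 0.0159
finger_force: 15.0
clock: 6.42
ee_pos: [0.5211, 0.0197, 0.0357]
orientation: [0.001, -0.017, 1.0, 0.0]
contact_force: [-0.7, 0.3, -0.1]
grip_width: 0.0158
finger_force: 15.0
pos [0.5211 0.0197 0.0357] delta tool [ 0.001   0.0004 -0.    ] rotvec [0.0004 0.0021 0.0019] yaw 0.0349 tilt 0.0022 F [-0.68  0.28 -0.12]
```

```bash
echo '[[[0,0,0.001],[0,0,0]],[[0,0,0],[0,0,0]]]' | python3 drive.py && echo '[[[0,0,0],[0,0,0]],[[0,0,0],[0,0,0]],[[0,0,0],[0,0,0]],[[0,0,0],[0,0,0]]]' | python3 drive.py 0.088 && echo '[[[0,0,-0.02],[0,0,0]],[[0,0,-0.05],[0,0,0]],[[0,0,-0.06],[0,0,0]],[[0,0,-0.06],[0,0,0]],[[0,0,-0.03],[0,0,0]]]' | python3 drive.py; python3 to.py 0.593 0.195 0.255 -0.163
python3 - <<'E'
from h import *
t=r.camera("top")["pixels"];s=r.camera("side")["pixels"];w=r.camera("wrist")["pixels"]
cv2.imwrite("pics/c2.png",np.vstack([np.hstack([crop(t,226,150,140,75,3),crop(s,230,190,126,75,3)]),cv2.resize(w[:,:,::-1],(798,598))[150:525]]))
E
```

```text
clock: 6.68
ee_pos: [0.5211, 0.0197, 0.0356]
orientation: [0.001, -0.018, 1.0, 0.0]
contact_force: [-1.9, 0.4, 11.9]
grip_width: 0.0159
finger_force: 15.0
clock: 7.18
ee_pos: [0.5202, 0.0196, 0.0336]
orientation: [-0.0, -0.018, 1.0, 0.0]
contact_force: [0.4, -0.1, -0.6]
grip_width: 0.0533
finger_force: 0.0
clock: 7.8
ee_pos: [0.5211, 0.0198, 0.2568]
orientation: [0.002, -0.017, 1.0, 0.0]
contact_force: [0.9, -0.0, -0.1]
grip_width: 0.0882
finger_force: 0.0
pos [0.5211 0.0198 0.2568] delta tool [-0.078   0.1726  0.0023] rotvec [0.0009 0.0041 0.198 ] yaw 0.035 tilt 0.0042 F [ 0.95 -0.03 -0.08]
```

View pics/c2.png

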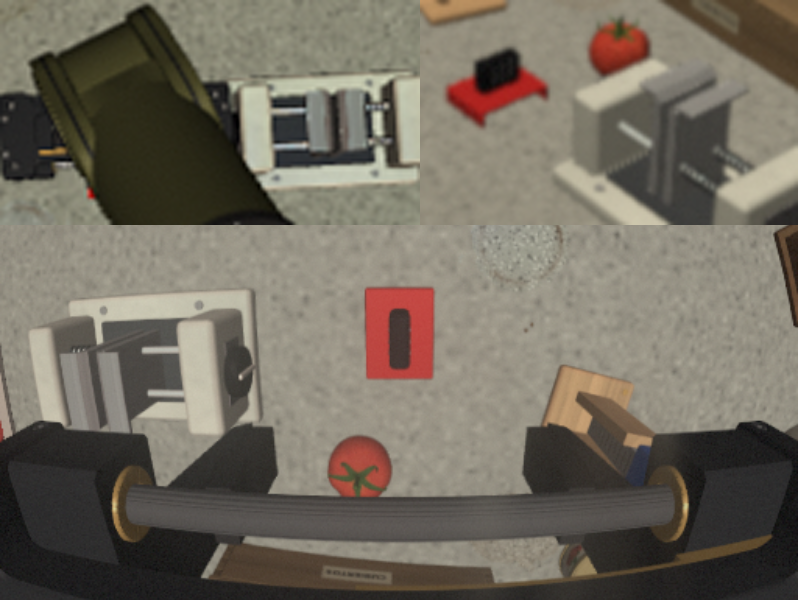

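The guard is upright on the worktop at (400,333) in the wrist view and the tomato hasn't moved. Next, the gauge.

```bash
echo '[[[-0.0195,0.043,0],[0,0,0]],[[-0.0195,0.043,0],[0,0,0]],[[-0.0195,0.043,0],[0,0,0]],[[-0.0195,0.043,0],[0,0,0]],[[0,0,0],[0,0,0.099]],[[0,0,0],[0,0,0.099]],[[0,0,0],[0,0,0]]]' | python3 drive.py ; python3 to.py 0.593 0.195 0.135 -0.163
python3 - <<'E'
from h import *
t=r.camera("top");
px=t["pixels"];a=crop(px,340,165,50,50,8);w=r.camera("wrist")
cv2.imwrite("pics/c3.png",np.hstack([a,crop(w["pixels"],180,180,160,160,3)[:400,:390]]))
print(w["fovy"],w["cx"],w["cy"],np.round(w["hand_eye"],4).tolist())
E
```

```text
clock: 8.82
ee_pos: [0.5912, 0.1939, 0.2515]
orientation: [-0.002, 0.081, 0.997, -0.001]
contact_force: [0.6, 0.4, -0.3]
grip_width: 0.0883
finger_force: 0.0
pos [0.5912 0.1939 0.2515] delta tool [-0.002   0.0016  0.1165] rotvec [-0.0025 -0.0029  0.0017] yaw -0.1613 tilt 0.0039 F [ 0.57  0.36 -0.34]
65.70646984690485 256.2286656572315 193.14747626908525 [[-0.0002, -0.9656, -0.2599, 0.067], [1.0, -0.0001, -0.0004, 0.0006], [0.0003, -0.2599, 0.9656, -0.1318], [0.0, 0.0, 0.0, 1.0]]
```

View pics/c3.png

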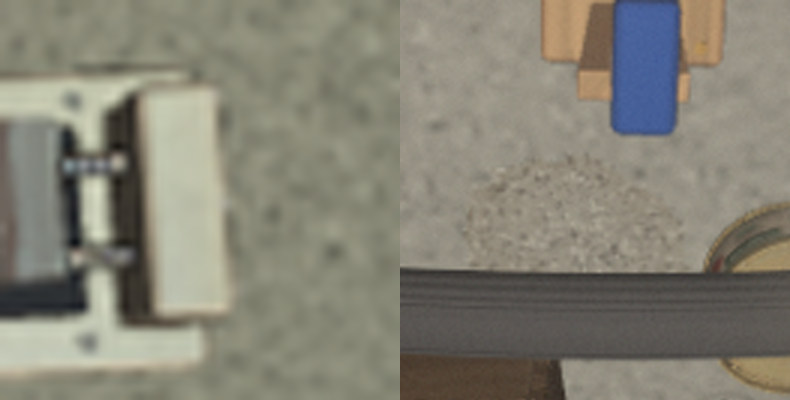

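```bash
echo '[[[-0.002,0.003,0.02],[0.0,0,0]],[[0,0,0.04],[0,0,0]],[[0,0,0.04],[0,0,0]],[[0,0,0.016],[0,0,0]],[[0,0,0],[0,0,0]]]' | python3 drive.py && echo '[[[0,0,0],[0,0,0]],[[0,0,0],[0,0,0]],[[0,0,0],[0,0,0]],[[0,0,0],[0,0,0]],[[0,0,0],[0,0,0]],[[0,0,0],[0,0,0]],[[0,0,0],[0,0,0]],[[0,0,0],[0,0,0]],[[0,0,0],[0,0,0]]]' | python3 drive.py 0.005 30; python3 to.py 0.593 0.195 0.255 -0.163
```

```text
clock: 9.55
ee_pos: [0.5941, 0.1967, 0.1369]
orientation: [-0.001, 0.081, 0.997, -0.0]
contact_force: [-0.8, -0.3, 0.9]
grip_width: 0.0879
finger_force: 0.0
clock: 10.68
ee_pos: [0.5946, 0.197, 0.1377]
orientation: [0.0, 0.081, 0.997, 0.0]
contact_force: [-0.2, 0.2, -1.2]
grip_width: 0.0178
finger_force: 29.9
pos [0.5946 0.197  0.1377] delta tool [ 0.0012 -0.0022 -0.1173] rotvec [0.0001 0.     0.0004] yaw -0.1626 tilt 0.0001 F [-0.23  0.19 -1.17]
```

```bash
echo '[[[0,0,-0.01],[0,0,0]],[[0,0,-0.02],[0,0,0]],[[0,0,-0.035],[0,0,0]],[[0,0,-0.035],[0,0,0]],[[0,0,-0.03],[0,0,0]],[[0,0,-0.01],[0,0,0]],[[0,0,0],[0,0,0]]]' | python3 drive.py; python3 to.py 0.548 -0.197 0.27 0.033
python3 - <<'E'
from h import *
t=r.camera("top");s=r.camera("side")
cv2.imwrite("pics/c4.png",np.hstack([crop(t["pixels"],310,165,66,60,6),crop(s["pixels"],300,200,66,60,6)]))
cv2.imwrite("pics/c5.png",np.hstack([crop(s["pixels"],210,80,80,120,5)]))
E
```

```text
clock: 11.55
ee_pos: [0.5946, 0.1968, 0.2779]
orientation: [0.0, 0.081, 0.997, 0.0]
contact_force: [-0.7, 0.4, -1.2]
grip_width: 0.0178
finger_force: 29.9
pos [0.5946 0.1968 0.2779] delta tool [-0.0179 -0.3962  0.0079] rotvec [ 0.0002  0.0005 -0.1959] yaw -0.1629 tilt 0.0006 F [-0.68  0.4  -1.22]
```

View pics/c4.png

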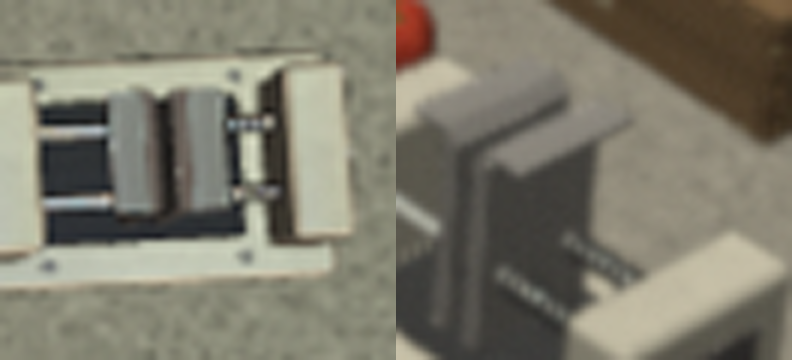

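View pics/c5.png

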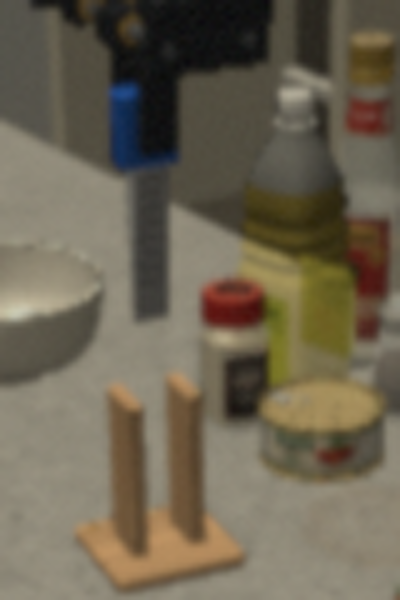

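The gauge hangs upright, clear of the stand. In the top crop the plates' flanges run from columns 110–117 (outer left) to 222–227 (outer right), with the mouth between about 155 and 186 and rows 90–211. Next I'll convert these to world coordinates.

Run:
```python
from h import *
t=r.camera("top");s=r.camera("side")
T=lambda x,y:(310+(x+.5)/6-.5,165+(y+.5)/6-.5)
S=lambda x,y:(300+(x-396+.5)/6-.5,200+(y+.5)/6-.5)
P=[atz(t,*T(*p),.121) for p in [(110,92),(117,213),(227,208),(222,88),(150,92),(160,212),(190,208),(183,90)]]
print(np.round(P,4)); print("outer",np.mean(P[:4],0),"inner",np.mean(P[4:],0))
# side: pressure flange outer corners
for n,a,b in [("press outer -x",(227,208),(508,178)),("press outer +x",(222,88),(636,124)),("press inner -x",(190,208),(482,150)),("stop outer -x",(117,213),(414,104))]:
    X,e=tri([ray(t,*T(*a)),ray(s,*S(*b))]);print(n,X.round(4),np.round(e,4))
```

```text
[[ 0.5781 -0.171   0.121 ]
 [ 0.5186 -0.1723  0.121 ]
 [ 0.5199 -0.2259  0.121 ]
 [ 0.5789 -0.2258  0.121 ]
 [ 0.5776 -0.1906  0.121 ]
 [ 0.5187 -0.1932  0.121 ]
 [ 0.5203 -0.2079  0.121 ]
 [ 0.5783 -0.2067  0.121 ]]
outer [ 0.54887398 -0.19875244  0.121     ] inner [ 0.54873156 -0.19960034  0.121     ]
press outer -x [ 0.5185 -0.2252  0.1173] [0.0022 0.0022]
press outer +x [ 0.5792 -0.2264  0.1173] [0.0002 0.0002]
press inner -x [ 0.5198 -0.2077  0.1192] [0.0008 0.0008]
stop outer -x [ 0.518  -0.1718  0.1211] [0.0007 0.0007]
```

```bash
echo '[[[0,0,0],[0,0,-0.098]],[[0,0,0],[0,0,-0.098]],[[0.0084,-0.0563,0],[0,0,0]],[[0.0084,-0.0563,0],[0,0,0]],[[0.0084,-0.0563,0],[0,0,0]],[[0.0084,-0.0563,0],[0,0,0]],[[0.0084,-0.0563,0],[0,0,0]],[[0.0084,-0.0563,0],[0,0,0]],[[0.0084,-0.0563,0],[0,0,0]],[[0,0,0],[0,0,0]]]' | python3 drive.py; python3 to.py 0.549 -0.199 0.245 0.033
python3 - <<'E'
from h import *
s=r.camera("side");w=r.camera("wrist")
cv2.imwrite("pics/c6.png",np.hstack([crop(s["pixels"],290,120,80,120,5),crop(w["pixels"],200,90,100,150,4)]))
E
```

```text
clock: 13.0
ee_pos: [0.5467, -0.2059, 0.2762]
orientation: [-0.002, -0.011, 1.0, -0.002]
contact_force: [-0.6, 0.2, -1.2]
grip_width: 0.0175
finger_force: 29.9
pos [ 0.5467 -0.2059  0.2762] delta tool [-0.0026  0.007   0.0312] rotvec [-0.0033 -0.0034 -0.0103] yaw 0.0227 tilt 0.0047 F [-0.58  0.24 -1.19]
```

View pics/c6.png

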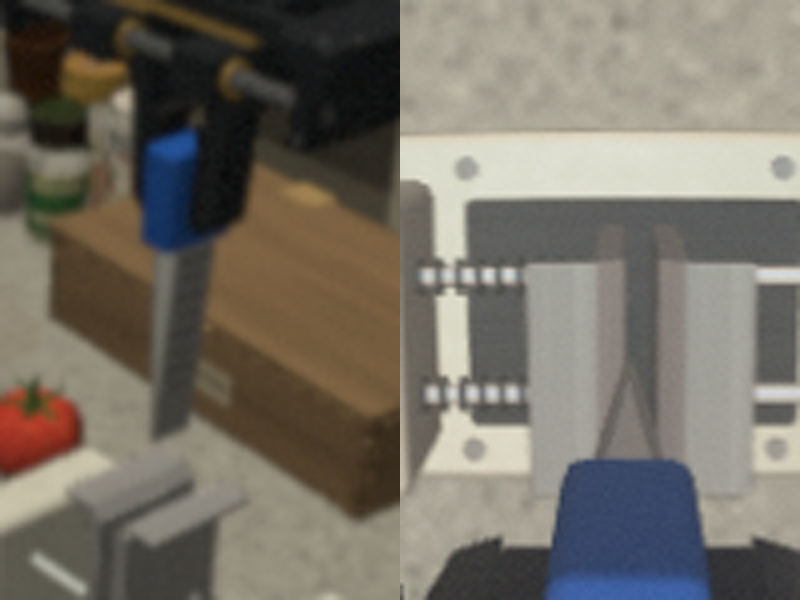

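The wrist view shows the tip at column ~629 and the gap centre at ~641, so the tip needs to move a few mm toward +y. I'll correct orientation and position, come close and look again.

```bash
echo '[[[0,0,0],[-0.0033,-0.0034,-0.0103]],[[-0.0026,0.005,0],[0,0,0]],[[0,0,0.015],[0,0,0]],[[0,0,0.01],[0,0,0]],[[0,0,0],[0,0,0]],[[0,0,0],[0,0,0]]]' | python3 drive.py; python3 to.py 0.549 -0.199 0.24 0.033
python3 - <<'E'
from h import *
w=r.camera("wrist")
cv2.imwrite("pics/c7.png",np.hstack([crop(w["pixels"],210,100,100,100,6)]))
E
```

```text
clock: 13.85
ee_pos: [0.5514, -0.1938, 0.2526]
orientation: [0.002, -0.022, 1.0, 0.002]
contact_force: [-0.4, -0.2, -1.1]
grip_width: 0.0176
finger_force: 29.9
pos [ 0.5514 -0.1938  0.2526] delta tool [ 0.0027 -0.0051  0.0126] rotvec [0.0034 0.0034 0.0104] yaw 0.0434 tilt 0.0048 F [-0.42 -0.15 -1.12]
```

View pics/c7.png

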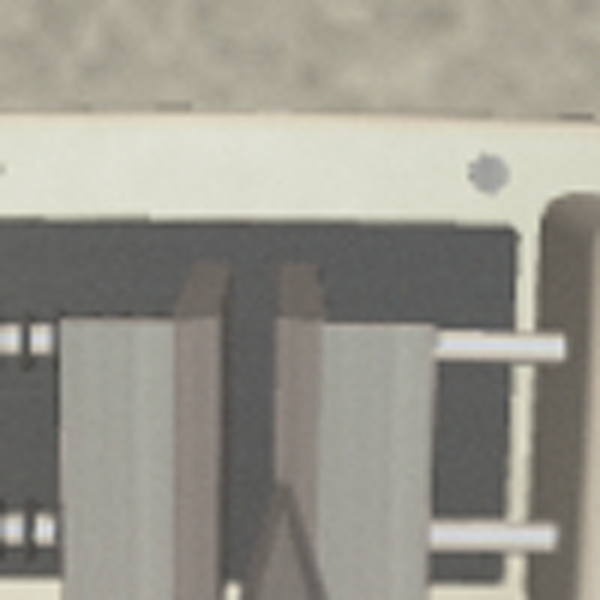

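The command had overshot: the tip is at column ~285 against the gap centre at ~248, so about 5 mm back toward −y. That agrees with the pose reading.

```bash
echo '[[[0.0027,-0.0052,0],[0.0034,0.0034,0.0104]],[[0,0,0],[0,0,0]],[[0,0,0],[0,0,0]],[[0,0,0],[0,0,0]]]' | python3 drive.py; python3 to.py 0.549 -0.199 0.2 0.033
python3 - <<'E'
from h import *
w=r.camera("wrist")
cv2.imwrite("pics/c8.png",np.hstack([crop(w["pixels"],210,100,100,100,6)]))
E
```

```text
clock: 14.4
ee_pos: [0.5489, -0.199, 0.2528]
orientation: [0.0, -0.017, 1.0, 0.0]
contact_force: [0.3, 0.4, -1.1]
grip_width: 0.0179
finger_force: 29.9
pos [ 0.5489 -0.199   0.2528] delta tool [-0.     -0.      0.0528] rotvec [0.     0.0002 0.0002] yaw 0.0332 tilt 0.0002 F [ 0.32  0.43 -1.06]
```

View pics/c8.png

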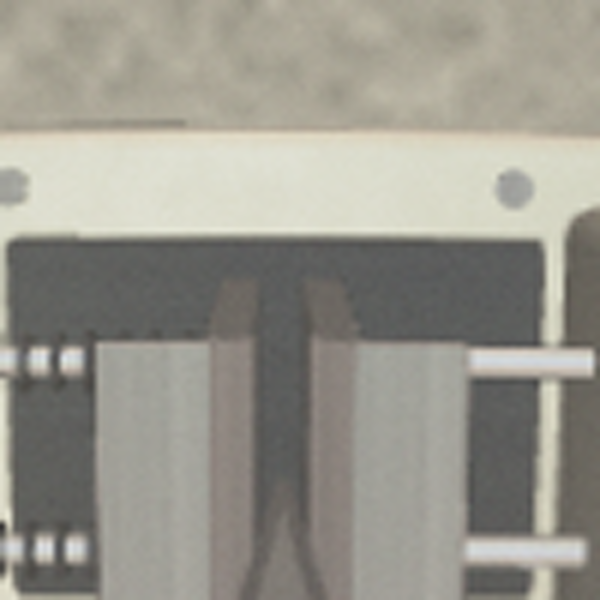

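The tip (column 283) is centred on the gap (281). I'll go down in small steps, watching the vertical force.

```bash
echo '[[[0,0,0.01],[0,0,0]],[[0,0,0.01],[0,0,0]],[[0,0,0.01],[0,0,0]],[[0,0,0.008],[0,0,0]],[[0,0,0],[0,0,0]]]' | python3 drive.py | egrep 'ee_pos|contact'
f(){ egrep 'ee_pos|contact' | tr '\n' ' '; echo; }
for i in 1; do
echo '[[[0,0,0.003],[0,0,0]],[[0,0,0],[0,0,0]]]' | python3 drive.py | f
echo '[[[0,0,0.003],[0,0,0]],[[0,0,0],[0,0,0]]]' | python3 drive.py | f
echo '[[[0,0,0.003],[0,0,0]],[[0,0,0],[0,0,0]]]' | python3 drive.py | f
echo '[[[0,0,0.003],[0,0,0]],[[0,0,0],[0,0,0]]]' | python3 drive.py | f
echo '[[[0,0,0.002],[0,0,0]],[[0,0,0],[0,0,0]]]' | python3 drive.py | f
done; python3 to.py 0.549 -0.199 0.2 0.033
```

```text
ee_pos: [0.5484, -0.1989, 0.2138]
contact_force: [0.5, 0.3, -0.1]
ee_pos: [0.549, -0.1991, 0.2118] contact_force: [-0.7, -0.6, -1.0] 
ee_pos: [0.5488, -0.1991, 0.2086] contact_force: [-0.3, 0.9, -1.0] 
ee_pos: [0.5487, -0.1991, 0.2054] contact_force: [-0.3, 0.4, -2.0] 
ee_pos: [0.5487, -0.199, 0.2024] contact_force: [-0.5, -0.6, -0.5] 
ee_pos: [0.5488, -0.199, 0.2005] contact_force: [-0.8, -0.6, -0.6] 
pos [ 0.5488 -0.199   0.2005] delta tool [-0.0002  0.      0.0005] rotvec [ 0.0001 -0.0003  0.0002] yaw 0.0332 tilt 0.0003 F [-0.77 -0.61 -0.56]
```

```bash
cat > obs.py <<'E'
import sys;from h import *
np.save(sys.argv[1],np.mean([r.camera("side")["pixels"].astype(float) for _ in range(3)],0))
E
python3 obs.py ref.npy
f(){ egrep 'ee_pos|contact' | tr '\n' ' '; echo; }
echo '[[[0,0,0.003],[0,0,0]],[[0,0,0],[0,0,0]]]' | python3 drive.py | f
echo '[[[0,0,0],[0,0,0]]]' | python3 drive.py | f
echo '[[[0,0,0.003],[0,0,0]],[[0,0,0],[0,0,0]]]' | python3 drive.py | f
echo '[[[0,0,0],[0,0,0]]]' | python3 drive.py | f
echo '[[[0,0,0.003],[0,0,0]],[[0,0,0],[0,0,0]]]' | python3 drive.py | f
echo '[[[0,0,0],[0,0,0]]]' | python3 drive.py | f
echo '[[[0,0,0.003],[0,0,0]],[[0,0,0],[0,0,0]]]' | python3 drive.py | f
echo '[[[0,0,0],[0,0,0]]]' | python3 drive.py | f
```

```text
ee_pos: [0.5487, -0.199, 0.1974] contact_force: [-0.0, 0.3, -1.4] 
ee_pos: [0.5489, -0.199, 0.1976] contact_force: [-0.1, 0.1, -0.4] 
ee_pos: [0.5487, -0.199, 0.1944] contact_force: [-0.5, 0.6, -1.2] 
ee_pos: [0.5489, -0.1991, 0.1947] contact_force: [-0.8, -0.3, -1.8] 
ee_pos: [0.5487, -0.199, 0.1914] contact_force: [-0.5, 0.8, -1.5] 
ee_pos: [0.5489, -0.199, 0.1916] contact_force: [-0.1, -0.1, -0.7] 
ee_pos: [0.5487, -0.199, 0.1884] contact_force: [0.1, -0.6, -1.1] 
ee_pos: [0.5489, -0.1991, 0.1887] contact_force: [-0.8, 0.5, -0.7]
```

```bash
python3 obs.py a46.npy
f(){ egrep 'ee_pos|contact' | tr '\n' ' '; echo; }
echo '[[[0,0,0.002],[0,0,0]],[[0,0,0],[0,0,0]]]' | python3 drive.py | f
echo '[[[0,0,0],[0,0,0]]]' | python3 drive.py | f
echo '[[[0,0,0.002],[0,0,0]],[[0,0,0],[0,0,0]]]' | python3 drive.py | f
echo '[[[0,0,0],[0,0,0]]]' | python3 drive.py | f
echo '[[[0,0,0.002],[0,0,0]],[[0,0,0],[0,0,0]]]' | python3 drive.py | f
echo '[[[0,0,0],[0,0,0]]]' | python3 drive.py | f
echo '[[[0,0,0.002],[0,0,0]],[[0,0,0],[0,0,0]]]' | python3 drive.py | f
echo '[[[0,0,0],[0,0,0]]]' | python3 drive.py | f
echo '[[[0,0,0.002],[0,0,0]],[[0,0,0],[0,0,0]]]' | python3 drive.py | f
echo '[[[0,0,0],[0,0,0]]]' | python3 drive.py | f
python3 obs.py a56.npy
```

```text
ee_pos: [0.5488, -0.199, 0.1865] contact_force: [-0.4, 0.0, -1.4] 
ee_pos: [0.5489, -0.199, 0.1867] contact_force: [-0.4, -0.5, -0.7] 
ee_pos: [0.5488, -0.199, 0.1845] contact_force: [0.2, -0.2, 0.0] 
ee_pos: [0.5489, -0.1991, 0.1847] contact_force: [0.6, 0.6, -1.0] 
ee_pos: [0.5489, -0.199, 0.1825] contact_force: [-0.1, 0.1, -0.5] 
ee_pos: [0.5489, -0.199, 0.1826] contact_force: [0.9, -0.8, -1.5] 
ee_pos: [0.5491, -0.199, 0.1807] contact_force: [-0.3, -0.2, -1.1] 
ee_pos: [0.549, -0.199, 0.1807] contact_force: [-0.6, 0.2, -0.7] 
ee_pos: [0.549, -0.199, 0.1786] contact_force: [0.5, 0.5, 0.1] 
ee_pos: [0.549, -0.199, 0.1787] contact_force: [1.1, -0.0, -0.1]
```

```bash
f(){ egrep 'clock|ee_pos|contact' | tr '\n' ' '; echo; }
echo '[[[0,0,0.002],[0,0,0]],[[0,0,0],[0,0,0]]]' | python3 drive.py | f
echo '[[[0,0,0],[0,0,0]]]' | python3 drive.py | f
echo '[[[0,0,0],[0,0,0]]]' | python3 drive.py | f
echo '[[[0,0,0.002],[0,0,0]],[[0,0,0],[0,0,0]]]' | python3 drive.py | f
echo '[[[0,0,0],[0,0,0]]]' | python3 drive.py | f
echo '[[[0,0,0],[0,0,0]]]' | python3 drive.py | f
echo '[[[0,0,0.002],[0,0,0]],[[0,0,0],[0,0,0]]]' | python3 drive.py | f
echo '[[[0,0,0],[0,0,0]]]' | python3 drive.py | f
echo '[[[0,0,0],[0,0,0]]]' | python3 drive.py | f
python3 obs.py a62.npy
python3 - <<'E'
import numpy as np,cv2
g=lambda n:cv2.cvtColor(np.load(n).astype(np.float32),cv2.COLOR_RGB2GRAY)
ref=g("ref.npy")
for n in ["a46.npy","a56.npy","a62.npy"]:
    a=g(n)
    for nm,(x0,y0,x1,y1) in {"press":(322,212,346,240),"rods":(315,236,334,262),"house":(335,235,375,275)}.items():
        print(n,nm,np.round(cv2.phaseCorrelate(ref[y0:y1,x0:x1],a[y0:y1,x0:x1],cv2.createHanningWindow((x1-x0,y1-y0),cv2.CV_32F)),2))
E
```

```text
clock: 20.4 ee_pos: [0.5489, -0.1991, 0.1766] contact_force: [0.0, 0.2, -0.5] 
clock: 20.52 ee_pos: [0.5489, -0.1991, 0.1766] contact_force: [1.3, 0.1, 0.8] 
clock: 20.65 ee_pos: [0.5489, -0.199, 0.1766] contact_force: [0.3, 0.1, 0.0] 
clock: 20.9 ee_pos: [0.5489, -0.1991, 0.1746] contact_force: [0.6, 1.6, 0.6] 
clock: 21.02 ee_pos: [0.5489, -0.199, 0.1746] contact_force: [-0.1, 0.8, 0.2] 
clock: 21.15 ee_pos: [0.5489, -0.199, 0.1746] contact_force: [1.0, 0.4, 0.1] 
clock: 21.4 ee_pos: [0.5489, -0.1991, 0.1726] contact_force: [0.9, -0.3, 0.6] 
clock: 21.52 ee_pos: [0.5489, -0.199, 0.1726] contact_force: [1.1, -0.1, 0.9] 
clock: 21.65 ee_pos: [0.5489, -0.199, 0.1726] contact_force: [0.5, 0.3, -0.3] Traceback (most recent call last):
  File "<stdin>", line 7, in <module>
    return _wrapfunc(a, 'round', decimals=decimals, out=out)
    return _wrapit(obj, method, *args, **kwds)
    conv = _array_converter(obj)
ValueError: setting an array element with a sequence. The requested array has an inhomogeneous shape after 1 dimensions. The detected shape was (2,) + inhomogeneous part.
```

```bash
cat > pc.py <<'E'
import numpy as np,cv2,sys
g=lambda n:cv2.cvtColor(np.load(n).astype(np.float32),cv2.COLOR_RGB2GRAY)
ref=g("ref.npy")
for n in sys.argv[1:]:
    a=g(n)
    for nm,(x0,y0,x1,y1) in {"press":(322,212,346,240),"rods":(315,236,334,262),"house":(335,235,375,275),"stopfl":(302,208,322,224)}.items():
        s,q=cv2.phaseCorrelate(ref[y0:y1,x0:x1],a[y0:y1,x0:x1],cv2.createHanningWindow((x1-x0,y1-y0),cv2.CV_32F));print(n,nm,np.round(s,2),round(q,2),np.abs(a-ref)[y0:y1,x0:x1].mean().round(2))
E
python3 pc.py a46.npy a56.npy a62.npy
python3 - <<'E'
import numpy as np
from h import *
c=r.camera("side");f=lambda X:(lambda p:p[:2]/p[2]*(192/np.tan(np.radians(c["fovy"]/2))))(c["R"]@X+c["t"])
X=np.array([.549,-.225,.12]);print("px per 1mm -y:",f(X-[0,.001,0])-f(X))
E
```

```text
a46.npy press [0.02 0.06] 0.99 0.75
a46.npy rods [-0.02  0.49] 1.01 0.57
a46.npy house [-0.04 -0.13] 0.95 0.21
a46.npy stopfl [-0.03  0.06] 1.06 0.48
a56.npy press [-0.16 -0.21] 0.77 12.63
a56.npy rods [-0.2   0.39] 1.08 1.58
a56.npy house [-0.12 -0.13] 0.6 19.76
a56.npy stopfl [-1.3  -1.33] 0.37 18.34
a62.npy press [-0.37  0.16] 0.73 13.74
a62.npy rods [-0.01  0.35] 1.19 2.04
a62.npy house [ 0.07 -0.43] 0.35 28.48
a62.npy stopfl [-4.12 -1.15] 0.36 26.46
px per 1mm -y: [0.32128565 0.20494236]
```

```bash
f(){ egrep 'clock|ee_pos|contact|width' | tr '\n' ' '; echo; }
echo '[[[0,0,0.001],[0,0,0]],[[0,0,0.001],[0,0,0]]]' | python3 drive.py | f
echo '[[[0,0,0.001],[0,0,0]]]' | python3 drive.py | f
echo '[[[0,0,0.001],[0,0,0]]]' | python3 drive.py | f
echo '[[[0,0,0],[0,0,0]]]' | python3 drive.py | f
echo '[[[0,0,0],[0,0,0]]]' | python3 drive.py | f
python3 - <<'E'
from h import *
w=np.mean([r.camera("wrist")["pixels"].astype(float) for _ in range(3)],0).mean(2)
for y in (125,132,140,148): print(y,w[y-1:y+2,215:300].mean(0).round().astype(int).tolist())
E
```

```text
clock: 22.1 ee_pos: [0.549, -0.1991, 0.1708] contact_force: [0.7, 0.1, 3.4] grip_width: 0.0173 
clock: 22.22 ee_pos: [0.5489, -0.1991, 0.1698] contact_force: [0.3, -1.2, 4.1] grip_width: 0.0174 
clock: 22.35 ee_pos: [0.549, -0.199, 0.1687] contact_force: [-0.0, 0.5, 3.7] grip_width: 0.0179 
clock: 22.48 ee_pos: [0.5489, -0.199, 0.1686] contact_force: [0.3, 0.5, 2.3] grip_width: 0.0177 
clock: 22.6 ee_pos: [0.5489, -0.199, 0.1686] contact_force: [0.4, -0.3, 1.8] grip_width: 0.018 
125 [208, 208, 208, 207, 207, 205, 205, 204, 206, 206, 207, 208, 208, 208, 208, 208, 208, 208, 209, 209, 210, 210, 210, 210, 210, 211, 211, 211, 210, 210, 210, 209, 210, 209, 209, 210, 208, 208, 209, 208, 208, 208, 208, 208, 208, 207, 207, 207, 207, 206, 206, 206, 207, 207, 207, 206, 206, 205, 205, 204, 205, 204, 204, 204, 204, 203, 203, 202, 201, 201, 200, 200, 199, 200, 199, 198, 198, 198, 199, 198, 199, 197, 195, 196, 194]
132 [215, 214, 214, 213, 214, 214, 214, 215, 214, 215, 214, 215, 215, 215, 215, 216, 216, 215, 215, 216, 215, 214, 213, 214, 214, 214, 215, 214, 215, 216, 216, 216, 216, 215, 214, 215, 
[... 319 characters left out ...]
 215, 215, 214, 213, 213, 213, 214, 214, 215, 214, 214, 213, 213, 213, 213, 213, 213, 213, 214, 213, 213, 213, 213, 213, 213, 213, 213, 212, 213, 214, 214, 215, 214, 215, 213, 213, 213, 212, 212, 212, 213, 212, 213, 213, 213, 214, 214, 214, 214, 213, 212, 212, 211, 211, 210, 210, 210, 209, 210, 209, 210, 209, 210, 210, 210, 210, 210, 209, 209, 209, 209]
148 [96, 95, 95, 95, 95, 94, 96, 94, 95, 94, 95, 94, 94, 94, 94, 94, 94, 94, 93, 94, 94, 93, 93, 93, 94, 93, 93, 94, 93, 92, 92, 92, 93, 92, 92, 92, 94, 93, 92, 93, 93, 92, 91, 92, 92, 92, 93, 91, 92, 91, 91, 92, 92, 91, 91, 92, 92, 92, 92, 92, 92, 92, 91, 92, 92, 93, 93, 92, 92, 92, 94, 93, 93, 93, 93, 93, 93, 93, 93, 94, 93, 94, 94, 95, 96]
```

Drag while moving is about 4.7 N and the geometry gives a 1.6–2.6 mm push, both on target. I'll hand it in while holding.

```bash
echo '[[[0,0,0],[0,0,0]],[[0,0,0],[0,0,0]],[[0,0,0],[0,0,0]]]' | python3 drive.py; python3 -c "
from bench import r;print(r.close_job())"
```

```text
clock: 23.12
ee_pos: [0.5489, -0.199, 0.1686]
orientation: [-0.0, -0.017, 1.0, 0.0]
contact_force: [-0.2, 0.1, 1.4]
grip_width: 0.0176
finger_force: 29.9
the job is handed in; nothing more can be done
None
```

I handed the job in at 23.1 s with the guard standing upright on the worktop and the gauge held upright between the plates; the sprung plate's push-back is an estimate, about 1.6–2.6 mm from insertion depth and a 4.7 N drag, and the hand-in returned no verdict.

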